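Swap the crock behind the front row with the weighed tin

TASK

The low white crock at the back of the wooden caddy has to go on the scale, and the low metal tin that is on the scale now has been weighed and takes the crock's place on the cork disc at the back. The two tall containers in the caddy's front row are in the way, so first stand both on the wooden board, then swap crock and tin (crock in the middle of the scale's round platter), and last put both tall ones back, each exactly where it stood; keep all four upright.

Things in the scene. Friction and masses are not known exactly. Their poses are not given: they have to be found in the camera images.
- mill_mid (a point): Tall dark wooden pepper mill, round, 100 mm high, standing upright, about 180 g. The point is on its axis, half-way up (50 mm above its foot); z is up its axis. Foot 52 mm across, straight waist 42 mm across from 34 to 76 mm above the foot (grip here, best at 55 to 70 mm, so that the gripper's body stays clear of the top), 47 mm across at 83 mm, a 34 mm knob on top. Stands at the start on one of the caddy's two front discs, left or right, and ends there again.
- dredger_mid (a point): Tall plain steel flour dredger, round, 57 mm across, 90 mm high with a low domed pierced top, upright, about 200 g. The point is on its axis, half-way up (45 mm above its foot); straight side 56 mm across up to 70 mm above the foot (best gripped at 45 to 60 mm). Stands at the start on the other front disc of the caddy, and ends there again.
- crock_mid (a point): Low white ceramic crock with a cork lid, round, 56 mm across, 66 mm high with a small lid knob, upright, about 200 g. The point is on its axis, 33 mm above its foot; straight side up to 50 mm above the foot. Stands at the start on the caddy's rear disc, low between and behind the two tall ones.
- tin_mid (a point): Low plain metal tin with lid, round, 64 mm across (65 mm at the lid), 55 mm high, upright, about 200 g. The point is on its axis, half-way up (27.5 mm above its foot). Stands at the start somewhere on the scale's platter.
- rear_place (a point): Centre of the rear cork disc (62 mm across) on the floor of the wooden caddy, 12 mm above the table. The caddy is a fixed low tray, 156 mm deep and 232 mm wide, x pointing to its back, y to its left, z up; the disc lies 29 mm behind the caddy's middle. The front discs' centres are at 58 mm towards the front (-x) and 52 mm to either side (+y, -y) of this point. Side and back walls are 10 mm thick and rise to 44 mm above the table, the front lip to 22 mm.
- platter (a point): Centre of the top of the round platter (158 mm across) of a fixed kitchen scale, 32 mm above the table. z is up. The scale's platter does not move.
- board_top (a point): Centre of the top of a fixed wooden board, the side area, 15 mm above the table. x runs along its length (270 mm), y along its width (170 mm), z up. Board and scale stand to the right and left of the caddy, either way round.
Mind the look-alikes: they are no part of the job. Of the things that look like the part that bears crock_mid, the larger one is meant.

How it is judged:
By the outcome, as a careful person would: the job done as asked, in the order asked, and still so for the second after the job is handed in, with the robot touching nothing.
It also fails if it takes over 131 s, if anything falls off the work surface, if the arm or the gripper's body presses on something with over 40 N, if the wrist force passes 120 N, or if a joint passes its speed limit or range.

ROBOT

A 6-joint arm with a two-finger parallel gripper is mounted at the origin on a cart in front of the work surface, level with it; the furniture and walls round the work are solid. World frame = base frame: x ahead of the robot, y to its left, z up, the work surface at z = 0. Lengths are in m, angles in rad, forces in N, time in s.
With the tool pointing down it reaches from about 0.325 to 0.75 m from the base axis. Payload 7.6 kg.
Tool frame: the origin (TCP) lies on the front face of the gripper's body, between the roots of the fingers; the fingertips stand 73 mm ahead of it and the grasp point (between the pads) lies bot.pinch_z ahead of it (bot.pinch_z is the distance from the TCP to the grasp point, in m); y points along the fingers, x is the direction in which the jaws open and shut, and the axes are right-handed (so a half turn about y gives the same grasp; the last joint's range is limited). The gripper opens to 85 mm and grips with 20 to 120 N. Pads are 22 mm wide; open, the fingers measure 114 mm over their backs; the gripper's body (76 mm by 85 mm) begins 54 mm behind the grasp point. The pads swing forward as they close: fully open they stand 13 mm farther back than shut.
Start: joints at [1.037, 0.052, 1.401, -0, 1.689, -0.07], TCP at [0.235, 0.47, 0.304] pointing down, gripper open.
Joint ranges: [-2.9, 2.9], [-0.91, 2.17], [0.12, 2.37], [-1.06, 4.2], [0.26, 2.73], [-2.93, 2.93]. Speed limits (rad/s): [2.57, 2.57, 3.01, 3.14, 3.14, 3.14].

INTERFACE

Orientations are given as [roll, pitch, yaw] about the fixed x, y, z axes, in that order (R = Rz(yaw) Ry(pitch) Rx(roll)).
In Python, from cell import bot gives the robot as it stands. The module is installed in compiled form; this text tells all that it offers.
- The arm moves only by the shell command python3 -m crank 'ROWS' [FORCE]. ROWS is text: rows parted by semicolons, each of 7 numbers parted by spaces: the shift along the world's x, y, z in m, then the turn, a rotation vector about the world's x, y, z in rad, then the gripper command: -1 is shut, 1 is fully open, values between are in proportion. A call has 1 to 10 rows; each row is the pose to reach, as a shift and turn from the pose commanded when the call began; what a row does not reach only later rows make up. A row lasts 1/10 s, in which the tool goes at most 50 mm and 8.59 degrees, less where a joint would pass 70% of its speed; a pose out of reach is approached as far as the arm can. A call with a gripper value outside its range is refused whole. The fingers move at their own pace and stop on an object; FORCE is the grip in N (left out, the last holds). Time passes only in rows, so rows that repeat a pose let the fingers close. It gives the time, the measured TCP pose, the force and the opening at its end, in the units of the state.
- bot.read_state(): the state, without advancing time (a new reading comes with each control period).
- bot.capture(name): name is "scene" or "top" or "wrist"; returns (picture, depth): 400x640x3 uint8, red, green, blue; 400x640 float32, m along the optical axis (not along the pixel's ray), 0 where there is no reading.
- bot.camera_model(name): a dict with "fx", "fy", "cx", "cy" (pixels), "extrinsics" (4x4, takes a point from camera to world coordinates). Camera axes: x right, y down, z forward; pixel columns grow to the right and rows downward; lengths in m; the calibration is good to about 2 mm. The wrist camera is an equidistant fisheye: a pixel r from the principal point sees the ray r / f radians off the axis. A picture is of the moment at which its call begins: read the wrist's pose just before it. camera_model takes no time and is no camera call; for the wrist camera it gives the pose at the moment of the call.
- bot.job_done(): hands the job in, once; it reports no verdict.
Trained networks look in the newest picture that a camera, given by its name, has taken for a name from the list of things; names that differ only in an ending like _2 or _b are one class to them, and where a whole thing is asked for, a point or a joint stands for the part that bears it (a point fixed in the world has none). Each returns a list of dicts, best first, with "conf" (0 to 1); they miss things now and then, are a little off and sometimes report something else, mostly with a low value. They report only what shows in the picture. A call takes as long as a camera call. They do not tell look-alikes from the thing itself.
- bot.find_in(camera, name): "pixel" ([column, row] in pixels, amid what is visible of it).
- bot.outline_of(camera, name): "mask" (400x640 bool, what is visible of it) and "pixel" ([column, row] in pixels, amid what is visible of it).
- bot.tip_of(camera, name): "pixel" ([column, row] in pixels: a listed point, or the origin of a listed thing).
The state is a dict: "time": time; "joint_positions": joint angles; "qd": joint speeds; "effort": joint torques, N m; "ee_pos": TCP position; "tool_rot": TCP orientation; "ft_force": force on the tool from outside, world axes, zero at the start; "torque": the same for the moment, N m; "grip_width": finger opening in m.
Only numpy, scipy, OpenCV 4.12 (cv2) and the standard library are available. Lean on these libraries where they do the work, as an engineer would, in place of code of your own. Each camera call takes 0.05 s, during which the arm holds its last target. There are 200 camera calls.

## Working session

There is one attempt and no reset: what is moved stays moved. The work goes in short steps, Python scripts to look and compute and a shell command to move; the robot and the scene stay as the last step left them, time stands still between calls to the robot, and variables do not carry over. Pictures are saved under pics/ and viewed, about 12 in all and at most 16, crops included, and the job is handed in when it is done.

```bash
mkdir -p pics; cat > h.py <<'E'
import numpy as np, cv2
from cell import bot
def w(cam,depth,us,vs,m=None):
    m=m or bot.camera_model(cam); T=np.array(m["extrinsics"])
    us=np.asarray(us);vs=np.asarray(vs); z=depth[vs,us]
    P=np.stack([(us-m["cx"])/m["fx"]*z,(vs-m["cy"])/m["fy"]*z,z,np.ones_like(z)])
    return (T@P)[:3].T[z>0]
def ray(cam,px,zw):
    m=bot.camera_model(cam); T=np.array(m["extrinsics"])
    d=T[:3,:3]@np.array([(px[0]-m["cx"])/m["fx"],(px[1]-m["cy"])/m["fy"],1]); o=T[:3,3]
    return o+d*(zw-o[2])/d[2]
E
python3 - <<'E'
from h import *
s=bot.read_state(); print({k:np.round(v,3) for k,v in s.items()}, bot.pinch_z)
for c in ["top","scene"]:
    p,d=bot.capture(c); cv2.imwrite(f"pics/{c}0.png",p[:,:,::-1]); np.save(f"{c}0.npy",d)
    print(c,np.round(bot.camera_model(c)["extrinsics"],3).tolist())
    for n,zz in [("mill_mid",.062),("dredger_mid",.057),("crock_mid",.045),("tin_mid",.06),("rear_place",.012),("platter",.032),("board_top",.015)]:
        print(n,[(np.round(r["pixel"]).tolist(),round(r["conf"],2),np.round(ray(c,r["pixel"],zz),3).tolist()) for r in bot.tip_of(c,n)])
E
```

```text
{'time': np.float64(0.0), 'joint_positions': array([ 1.037,  0.053,  1.402, -0.   ,  1.689, -0.07 ]), 'qd': array([ 0.001, -0.   ,  0.002, -0.001, -0.001,  0.   ]), 'effort': array([ 1.0000e-03, -3.8167e+01, -3.6018e+01,  0.0000e+00,  6.0000e-03,
        0.0000e+00]), 'ee_pos': array([0.235, 0.469, 0.303]), 'tool_rot': array([-1.571,  0.002,  1.107]), 'ft_force': array([-0.155, -0.35 , -0.313]), 'torque': array([ 0.048, -0.006,  0.004]), 'grip_width': np.float64(0.085)} 0.0539
top [[-0.019, -0.994, 0.111, 0.422], [-1.0, 0.017, -0.019, 0.062], [0.017, -0.111, -0.994, 1.007], [0.0, 0.0, 0.0, 1.0]]
mill_mid [([277.0, 212.0], 0.93, [0.491, 0.144, 0.062])]
dredger_mid [([318.0, 209.0], 0.79, [0.497, 0.044, 0.057])]
crock_mid [([298.0, 190.0], 0.98, [0.546, 0.094, 0.045]), ([365.0, 210.0], 0.7, [0.493, -0.07, 0.045]), ([291.0, 192.0], 0.23, [0.54, 0.111, 0.045])]
tin_mid [([194.0, 212.0], 0.73, [0.493, 0.34, 0.06])]
rear_place [([293.0, 192.0], 0.74, [0.543, 0.107, 0.012])]
platter [([203.0, 203.0], 0.79, [0.518, 0.327, 0.032])]
board_top [([423.0, 212.0], 0.72, [0.486, -0.221, 0.015])]
scene [[0.882, -0.219, 0.417, 0.009], [-0.471, -0.417, 0.777, -0.887], [0.003, -0.882, -0.471, 0.663], [0.0, 0.0, 0.0, 1.0]]
mill_mid [([294.0, 194.0], 0.74, [0.487, 0.159, 0.062])]
dredger_mid [([312.0, 213.0], 0.85, [0.486, 0.046, 0.057])]
crock_mid [([323.0, 206.0], 0.62, [0.539, 0.084, 0.045]), ([334.0, 245.0], 0.61, [0.471, -0.1, 0.045])]
tin_mid [([295.0, 195.0], 0.67, [0.487, 0.154, 0.06]), ([274.0, 171.0], 0.59, [0.498, 0.334, 0.06])]
rear_place [([321.0, 210.0], 0.95, [0.553, 0.119, 0.012])]
platter [([279.0, 175.0], 0.66, [0.523, 0.351, 0.032])]
board_top [([368.0, 279.0], 0.68, [0.494, -0.215, 0.015])]
```

```bash
python3 - <<'E'
import cv2
a=cv2.imread("pics/top0.png")[110:310,140:540]; cv2.imwrite("pics/top0c.png",cv2.resize(a,(800,400),interpolation=cv2.INTER_CUBIC))
a=cv2.imread("pics/scene0.png")[100:350,190:510]; cv2.imwrite("pics/scene0c.png",cv2.resize(a,(768,600),interpolation=cv2.INTER_CUBIC))
E
```

```text
(no output)
```

View pics/top0c.png

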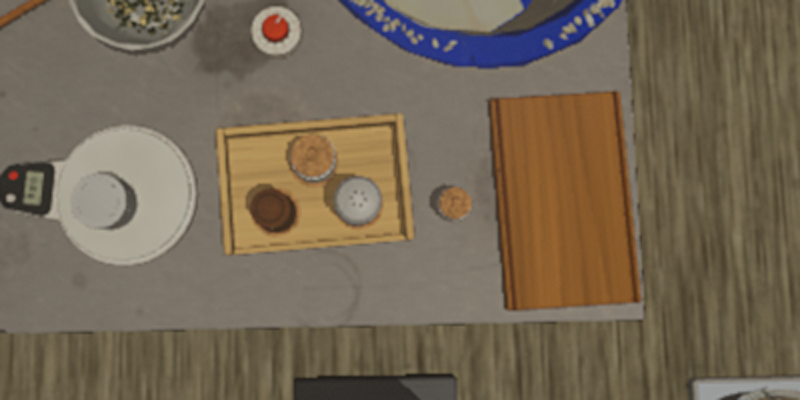

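View pics/scene0c.png

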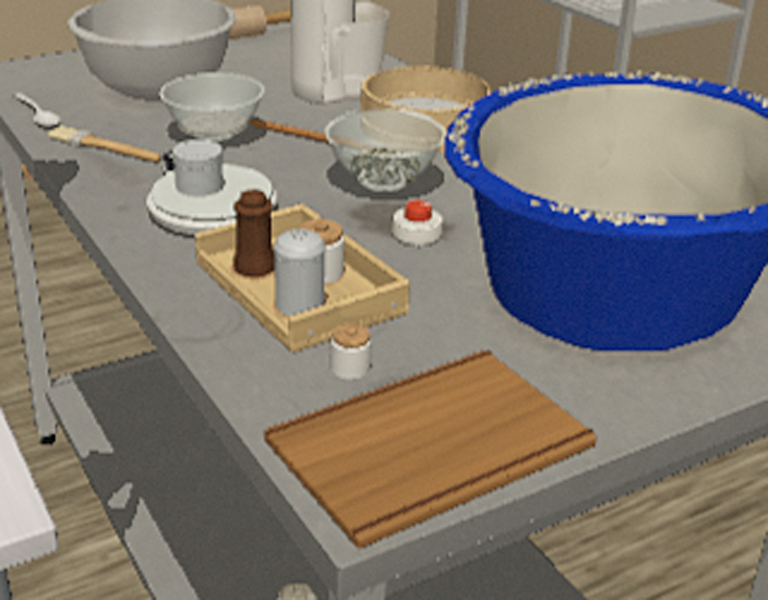

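The top view shows the mill on the left front disc (about 275,214), the dredger right front (318,210), the crock at the rear (296,188), the tin left of the platter's centre (190,210), and the board on the right (423,210). A small look-alike crock stands on the table at (366,211). Next I measure from depth.

```bash
cat >> h.py <<'E'
def cloud(cam,d):
    vs,us=np.nonzero(d>0); return w(cam,d,us,vs)
def circ(P):
    # enclosing circle of xy
    return tuple(np.round(np.r_[cv2.minEnclosingCircle(P[:,:2].astype(np.float32))[0],cv2.minEnclosingCircle(P[:,:2].astype(np.float32))[1]],4))
def near(P,x,y,r,z0,z1):
    m=(np.hypot(P[:,0]-x,P[:,1]-y)<r)&(P[:,2]>z0)&(P[:,2]<z1); return P[m]
E
cat > meas.py <<'E'
from h import *
import sys
for c in ["top","scene"]:
    d=np.load(f"{c}0.npy"); P=cloud(c,d); print(c)
    t=near(P,.4,.2,.03,-.02,.02); print("table z",np.median(t[:,2]).round(4))
    for n,x,y,r,z0,z1 in [("mill",.49,.15,.04,.08,.115),("dredger",.49,.044,.045,.065,.115),("crock",.546,.094,.045,.055,.085),("tin",.495,.337,.05,.075,.1),("tinsc",.495,.337,.05,.045,.1),("platter",.517,.327,.095,.026,.037),("look",.49,-.07,.05,.02,.08)]:
        q=near(P,x,y,r,z0,z1)
        if len(q)>5: print(n,len(q),"circ",circ(q),"mean",q.mean(0).round(4),"zmax",q[:,2].max().round(4))
    b=P[(abs(P[:,0]-.49)<.2)&(abs(P[:,1]+.22)<.14)&(P[:,2]>.009)&(P[:,2]<.022)]
    print("board",len(b),cv2.minAreaRect(b[:,:2].astype(np.float32)))
    b=P[(abs(P[:,0]-.52)<.13)&(abs(P[:,1]-.1)<.15)&(P[:,2]>.036)&(P[:,2]<.05)&(P[:,1]<.22)]
    print("caddy rim",len(b),cv2.minAreaRect(b[:,:2].astype(np.float32)),b[:,2].mean())
E
python3 meas.py
```

```text
top
table z -0.0004
mill 318 circ (np.float64(0.4838), np.float64(0.145), np.float64(0.0235)) mean [0.4827 0.144  0.1038] zmax 0.1148
dredger 463 circ (np.float64(0.4921), np.float64(0.0437), np.float64(0.0283)) mean [0.4915 0.044  0.0977] zmax 0.1063
crock 411 circ (np.float64(0.5475), np.float64(0.0961), np.float64(0.0279)) mean [0.5458 0.0961 0.0708] zmax 0.0819
tin 637 circ (np.float64(0.4966), np.float64(0.3442), np.float64(0.0326)) mean [0.4961 0.3429 0.0871] zmax 0.0928
tinsc 719 circ (np.float64(0.4966), np.float64(0.3442), np.float64(0.0326)) mean [0.4953 0.3402 0.084 ] zmax 0.0928
platter 2691 circ (np.float64(0.5092), np.float64(0.3356), np.float64(0.0885)) mean [0.5109 0.3245 0.032 ] zmax 0.037
look 245 circ (np.float64(0.4898), np.float64(-0.0579), np.float64(0.0381)) mean [ 0.4885 -0.0723  0.0432] zmax 0.0516
board 7076 ((0.4942198097705841, -0.21950243413448334), (0.26937228441238403, 0.17106451094150543), 2.6618614196777344)
caddy rim 940 ((0.5173444151878357, 0.0956416055560112), (0.1556694209575653, 0.232260063290596), 3.742342710494995) 0.042828432544044066
scene
t
[... 382 characters left out ...]
at64(0.4952), np.float64(0.3427), np.float64(0.0343)) mean [0.4921 0.3372 0.0839] zmax 0.0889
tinsc 358 circ (np.float64(0.4952), np.float64(0.3427), np.float64(0.0343)) mean [0.49   0.3305 0.0721] zmax 0.0889
platter 599 circ (np.float64(0.5099), np.float64(0.3284), np.float64(0.084)) mean [0.5004 0.3195 0.0303] zmax 0.037
look 275 circ (np.float64(0.4887), np.float64(-0.0583), np.float64(0.0388)) mean [ 0.4852 -0.0739  0.0363] zmax 0.049
board 5836 ((0.5256490707397461, -0.19085942208766937), (0.3379978537559509, 0.22622595727443695), 2.50066876411438)
caddy rim 607 ((0.5167408585548401, 0.09709209203720093), (0.15657837688922882, 0.2401340901851654), 4.238399028778076) 0.04124194298953302
```

```bash
python3 - <<'E'
from h import *
from scipy.optimize import least_squares
d=np.load("top0.npy"); P=cloud("top",d)
q=P[(P[:,1]<.375)&(P[:,1]>.23)&(abs(P[:,0]-.515)<.1)&(P[:,2]>.022)&(P[:,2]<.04)]
h=cv2.convexHull(q[:,:2].astype(np.float32))[:,0]; h=h[h[:,1]<.365]
f=least_squares(lambda p:np.hypot(h[:,0]-p[0],h[:,1]-p[1])-p[2],[.515,.325,.079],loss="soft_l1",f_scale=.002); print("platter",f.x,len(h))
b=P[(P[:,2]>.05)&(P[:,1]<.0)&(P[:,0]<.8)&(P[:,0]>.3)]
for y in np.arange(-.35,.0,.05):
    s=b[abs(b[:,1]-y)<.025]; s=s[s[:,0]>.55]
    if len(s): i=s[:,0].argmin(); print("obst y",round(y,2),s[i].round(3))
E
python3 -m crank '0.04 -0.05 0 0 0 -0.1 1;0.08 -0.1 0 0 0 -0.2 1;0.12 -0.15 0 0 0 -0.3 1;0.15 -0.2 0 0 0 -0.4 1;0.19 -0.25 0 0 0 -0.5 1;0.22 -0.29 0 0 0 -0.58 1;0.249 -0.325 0 0 0 -0.58 1;0.249 -0.325 0 0 0 -0.58 1;0.249 -0.325 0 0 0 -0.58 1;0.249 -0.325 0 0 0 -0.58 1'
```

```text
platter [0.50893311 0.3311169  0.08637169] 25
obst y -0.3 [ 0.765 -0.278  0.19 ]
obst y -0.25 [ 0.678 -0.227  0.185]
obst y -0.2 [ 0.641 -0.176  0.184]
obst y -0.15 [ 0.624 -0.132  0.186]
obst y -0.1 [ 0.621 -0.088  0.192]
obst y -0.05 [ 0.623 -0.064  0.192]
time: 1.8
ee_pos: [0.4844, 0.1434, 0.3036]
tool_rot: [-1.57, 0.0, 0.524]
ft_force: [-0.7, 0.7, 0.8]
grip_width: 0.0857
```

```bash
cat >> h.py <<'E'
def wcloud():
    m=bot.camera_model("wrist"); T=np.array(m["extrinsics"]); p,d=bot.capture("wrist")
    vs,us=np.nonzero(d>0); x=(us-m["cx"])/m["fx"]; y=(vs-m["cy"])/m["fy"]; r=np.hypot(x,y)+1e-9; z=d[vs,us]
    k=np.tan(np.minimum(r,1.5))/r*z; ok=r<1.2
    P=(T@np.stack([x*k,y*k,z,np.ones_like(z)]))[:3].T
    return p,P[ok]
E
python3 - <<'E'
from h import *
p,P=wcloud(); cv2.imwrite("pics/w1.png",p[:,:,::-1])
print("table",np.median(near(P,.4,.1,.03,-.02,.02)[:,2]) , np.round(bot.camera_model("wrist")["extrinsics"],3).tolist())
for n,x,y,r,z0,z1 in [("mill",.484,.144,.04,.08,.12),("dredger",.492,.043,.045,.08,.115),("crock",.546,.096,.045,.055,.085),("tin",.495,.343,.05,.075,.1),("plat",.51,.33,.1,.025,.038)]:
    q=near(P,x,y,r,z0,z1)
    if len(q)>5: print(n,len(q),"circ",circ(q),"mean",q.mean(0).round(4),"zmax",q[:,2].max().round(4))
b=P[(abs(P[:,0]-.52)<.13)&(abs(P[:,1]-.1)<.15)&(P[:,2]>.036)&(P[:,2]<.05)&(P[:,1]<.23)]
print(cv2.minAreaRect(b[:,:2].astype(np.float32)))
E
```

```text
table -0.0007248025701662164 [[0.865, 0.482, 0.14, 0.448], [0.502, -0.83, -0.243, 0.206], [-0.001, 0.281, -0.96, 0.373], [0.0, 0.0, 0.0, 1.0]]
mill 1926 circ (np.float64(0.484), np.float64(0.1461), np.float64(0.0239)) mean [0.4833 0.1481 0.1041] zmax 0.1137
dredger 2076 circ (np.float64(0.493), np.float64(0.0457), np.float64(0.0288)) mean [0.4914 0.0516 0.0969] zmax 0.1036
crock 1941 circ (np.float64(0.5475), np.float64(0.0984), np.float64(0.028)) mean [0.5452 0.1008 0.0702] zmax 0.0791
tin 2655 circ (np.float64(0.4982), np.float64(0.3452), np.float64(0.033)) mean [0.4992 0.3388 0.0869] zmax 0.0903
plat 9423 circ (np.float64(0.5131), np.float64(0.3397), np.float64(0.0899)) mean [0.5143 0.3106 0.032 ] zmax 0.038
((0.5180712938308716, 0.09675563871860504), (0.1559467613697052, 0.2327544391155243), 3.792548418045044)
```

View pics/w1.png

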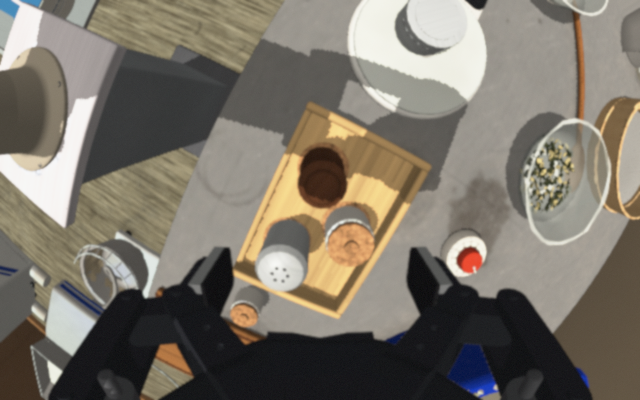

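Wrist view: the mill is at (323,177), the dredger at (281,268), the crock at (349,240) and the tin on the platter at (434,22), all agreeing with the top view. I'll go down on the mill, shut the gripper and lift.

```bash
python3 -m crank '0 0.001 -0.03 0 0 0 1;0 0.002 -0.06 0 0 0 1;0 0.002 -0.09 0 0 0 1;0 0.002 -0.12 0 0 0 1;0 0.002 -0.15 0 0 0 1;0 0.002 -0.165 0 0 0 1;0 0.002 -0.176 0 0 0 1;0 0.002 -0.176 0 0 0 1;0 0.002 -0.176 0 0 0 1'
python3 -m crank '0 0 0 0 0 0 -1;0 0 0 0 0 0 -1;0 0 0 0 0 0 -1;0 0 0 0 0 0 -1;0 0 0 0 0 0 -1;0 0 0 0 0 0 -1;0 0 0 0 0 0 -1;0 0 0 0 0 0 -1' 40
python3 -m crank '0 0 0 0 0 0 -1;0 0 0.01 0 0 0 -1;0 0 0.03 0 0 0 -1;0 0 0.05 0 0 0 -1;0 0 0.07 0 0 0 -1;0 0 0.09 0 0 0 -1;0 0 0.11 0 0 0 -1;0 0 0.13 0 0 0 -1;0 0 0.13 0 0 0 -1'
```

```text
time: 2.75
ee_pos: [0.484, 0.1474, 0.1289]
tool_rot: [-1.571, -0.001, 0.528]
ft_force: [0.6, -0.2, 1.0]
grip_width: 0.0853
time: 3.55
ee_pos: [0.4843, 0.1466, 0.1289]
tool_rot: [-1.571, -0.002, 0.527]
ft_force: [0.6, -0.7, 5.5]
grip_width: 0.0446
time: 4.45
ee_pos: [0.4846, 0.1467, 0.2609]
tool_rot: [-1.572, -0.005, 0.527]
ft_force: [0.2, -0.3, -0.6]
grip_width: 0.0442
```

```bash
python3 -m crank '0 -0.02 0 0 0 -0.05 -1;0 -0.06 0 0 0 -0.15 -1;0 -0.1 0 0 0 -0.25 -1;0 -0.15 0 0 0 -0.35 -1;0 -0.2 0 0 0 -0.45 -1;0 -0.25 0 0 0 -0.55 -1;0.02 -0.3 0 0 0 -0.62 -1;0.045 -0.35 0 0 0 -0.7 -1;0.06 -0.39 0 0 0 -0.7 -1;0.066 -0.407 0 0 0 -0.7 -1'
python3 -m crank '0 0 0 0 0 0 -1;0 0 -0.02 0 0 0 -1;0 0 -0.045 0 0 0 -1;0 0 -0.07 0 0 0 -1;0 0 -0.095 0 0 0 -1;0 0 -0.11 0 0 0 -1;0 0 -0.118 0 0 0 -1;0 0 -0.122 0 0 0 -1;0 0 -0.125 0 0 0 -1;0 0 -0.125 0 0 0 -1'
python3 - <<'E'
from h import *
p,P=wcloud(); cv2.imwrite("pics/w2.png",p[:,:,::-1]); print(bot.read_state()["ft_force"])
p,d=bot.capture("scene"); cv2.imwrite("pics/s2.png",cv2.resize(p[100:350,190:510,::-1],(768,600)))
E
```

```text
time: 5.45
ee_pos: [0.5498, -0.2641, 0.2553]
tool_rot: [-1.571, 0.003, -0.176]
ft_force: [0.6, 1.3, -1.9]
grip_width: 0.0443
time: 6.45
ee_pos: [0.5501, -0.2605, 0.1336]
tool_rot: [-1.571, -0.001, -0.173]
ft_force: [0.3, -0.2, -1.0]
grip_width: 0.0442
[ 0.4267631  -0.34945966 -1.38787243]
```

View pics/s2.png

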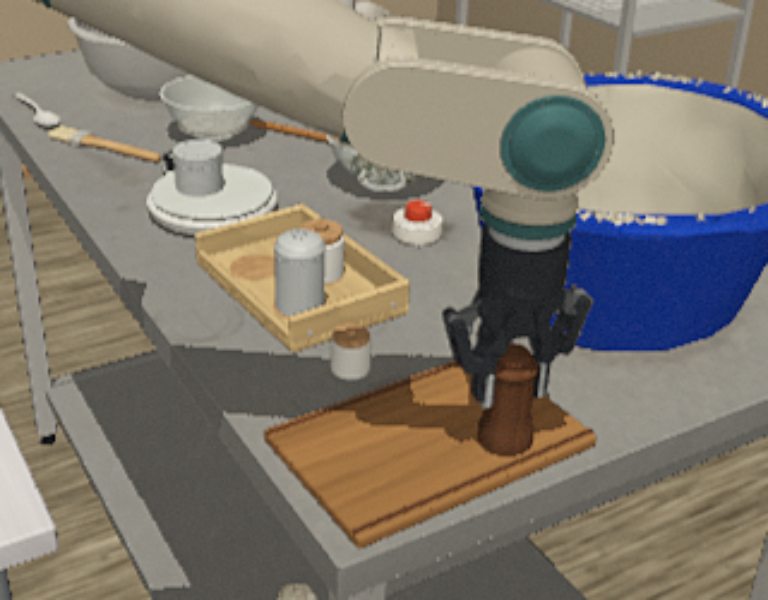

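The mill is gripped upright just above the board at (507,440). I'll lower it 2 mm, release it and go over the dredger.

```bash
python3 -m crank '0 0 -0.001 0 0 0 -1;0 0 -0.002 0 0 0 -1;0 0 -0.002 0 0 0 -1;0 0 -0.002 0 0 0 0;0 0 -0.002 0 0 0 1;0 0 -0.002 0 0 0 1;0 0 -0.002 0 0 0 1;0 0 -0.002 0 0 0 1;0 0 -0.002 0 0 0 1'
python3 -m crank '0 0 0.01 0 0 0 1;0 0 0.03 0 0 0 1;0 0 0.06 0 0 0 1;0 0 0.1 0 0 0 1;0 0 0.13 0 0 0 1;0 0 0.13 0 0 0 1'
python3 -m crank '0 0.04 0 0 0 -0.05 1;-0.01 0.08 0 0 0 -0.1 1;-0.03 0.12 0 0 0 -0.15 1;-0.04 0.16 0 0 0 -0.2 1;-0.0575 0.2 0 0 0 -0.28 1;-0.0575 0.25 0 0 0 -0.28 1;-0.0575 0.29 0 0 0 -0.28 1;-0.0575 0.3045 0 0 0 -0.28 1;-0.0575 0.3045 0 0 0 -0.28 1'
python3 - <<'E'
from h import *
p,P=wcloud()
for n,x,y,r,z0,z1 in [("dredger",.492,.043,.045,.08,.115),("crock",.546,.096,.045,.055,.085),("mill",.55,-.26,.05,.08,.13)]:
    q=near(P,x,y,r,z0,z1)
    if len(q)>5: print(n,len(q),"circ",circ(q),"mean",q.mean(0).round(4),"zmax",q[:,2].max().round(4))
E
```

```text
time: 7.45
ee_pos: [0.5498, -0.2604, 0.1307]
tool_rot: [-1.571, 0.0, -0.173]
ft_force: [0.6, -0.3, 0.4]
grip_width: 0.0852
time: 8.05
ee_pos: [0.551, -0.2611, 0.2681]
tool_rot: [-1.574, -0.01, -0.173]
ft_force: [-0.2, -0.3, 1.0]
grip_width: 0.0854
time: 8.95
ee_pos: [0.4922, 0.0454, 0.2609]
tool_rot: [-1.571, 0.0, -0.45]
ft_force: [-1.4, -0.6, -0.2]
grip_width: 0.0857
dredger 3634 circ (np.float64(0.4934), np.float64(0.0448), np.float64(0.0289)) mean [0.4951 0.0482 0.0978] zmax 0.1041
crock 3124 circ (np.float64(0.5409), np.float64(0.091), np.float64(0.0379)) mean [0.5474 0.0979 0.0713] zmax 0.0835
mill 528 circ (np.float64(0.5548), np.float64(-0.2574), np.float64(0.0236)) mean [ 0.556  -0.2469  0.0974] zmax 0.1147
```

```bash
python3 -m crank '0 0 -0.03 0 0 0 1;0 0 -0.06 0 0 0 1;0 0 -0.09 0 0 0 1;0 0 -0.115 0 0 0 1;0 0 -0.13 0 0 0 1;0 0 -0.139 0 0 0 1;0 0 -0.143 0 0 0 1;0 0 -0.143 0 0 0 1'
python3 -m crank '0 0 0 0 0 0 -1;0 0 0 0 0 0 -1;0 0 0 0 0 0 -1;0 0 0 0 0 0 -1;0 0 0 0 0 0 -1;0 0 0 0 0 0 -1;0 0 0 0 0 0 -1' 40
python3 -m crank '0 0 0 0 0 0 -1;0 0 0.01 0 0 0 -1;0 0 0.03 0 0 0 -1;0 0 0.05 0 0 0 -1;0 0 0.07 0 0 0 -1;0 0 0.09 0 0 0 -1;0 0 0.11 0 0 0 -1;0 0 0.12 0 0 0 -1;0 0 0.12 0 0 0 -1'
```

```text
time: 9.8
ee_pos: [0.4925, 0.0434, 0.118]
tool_rot: [-1.571, -0.0, -0.454]
ft_force: [-0.5, -0.3, -0.5]
grip_width: 0.0858
time: 10.5
ee_pos: [0.493, 0.044, 0.1191]
tool_rot: [-1.57, -0.002, -0.453]
ft_force: [0.2, -0.1, 6.3]
grip_width: 0.0553
time: 11.4
ee_pos: [0.4926, 0.0442, 0.2392]
tool_rot: [-1.57, -0.002, -0.453]
ft_force: [-0.3, 0.1, -4.2]
grip_width: 0.0554
```

```bash
python3 -m crank '0 -0.02 0 0 0 0 -1;0 -0.05 0 0 0 0 -1;-0.01 -0.09 0 0 0 0 -1;-0.02 -0.13 0 0 0 0 -1;-0.03 -0.17 0 0 0 0 -1;-0.0375 -0.205 0 0 0 0 -1;-0.0375 -0.2245 0 0 0 0 -1;-0.0375 -0.2245 0 0 0 0 -1'
python3 -m crank '0 0 -0.02 0 0 0 -1;0 0 -0.05 0 0 0 -1;0 0 -0.08 0 0 0 -1;0 0 -0.1 0 0 0 -1;0 0 -0.11 0 0 0 -1;0 0 -0.114 0 0 0 -1;0 0 -0.116 0 0 0 -1;0 0 -0.117 0 0 0 -1;0 0 -0.117 0 0 0 -1'
python3 -m crank '0 0 0 0 0 0 0;0 0 0 0 0 0 1;0 0 0 0 0 0 1;0 0 0 0 0 0 1;0 0 0 0 0 0 1;0 0 0 0 0 0 1;0 0 0.01 0 0 0 1;0 0 0.04 0 0 0 1;0 0 0.08 0 0 0 1;0 0 0.12 0 0 0 1'
```

```text
time: 12.2
ee_pos: [0.454, -0.1823, 0.2363]
tool_rot: [-1.571, 0.002, -0.456]
ft_force: [-1.0, 0.9, -3.0]
grip_width: 0.0554
time: 13.1
ee_pos: [0.4553, -0.1805, 0.1221]
tool_rot: [-1.57, -0.002, -0.453]
ft_force: [-1.8, 1.6, 2.0]
grip_width: 0.055
time: 14.1
ee_pos: [0.4545, -0.1803, 0.2429]
tool_rot: [-1.571, 0.0, -0.453]
ft_force: [0.4, 0.3, 0.1]
grip_width: 0.0853
```

```bash
python3 -m crank '0.01 0.03 0 0 0 -0.1 1;0.02 0.06 0 0 0 -0.22 1;0.03 0.09 0 0 0 -0.34 1;0.04 0.12 0 0 0 -0.46 1;0.05 0.15 0 0 0 -0.58 1;0.06 0.18 0 0 0 -0.7 1;0.07 0.21 0 0 0 -0.82 1;0.08 0.24 0 0 0 -0.94 1;0.0925 0.277 0 0 0 -1.05 1;0.0925 0.277 0 0 0 -1.05 1'
python3 -m crank '0 0 0 0 0 0 1;0 0 0 0 0 0 1'
python3 - <<'E'
from h import *
p,P=wcloud(); cv2.imwrite("pics/w3.png",p[:,:,::-1])
for n,x,y,r,z0,z1 in [("crock",.546,.096,.045,.055,.085),("dredger",.455,-.18,.05,.08,.13),("plat",.51,.33,.1,.025,.038)]:
    q=near(P,x,y,r,z0,z1)
    if len(q)>5: print(n,len(q),"circ",circ(q),"mean",q.mean(0).round(4),"zmax",q[:,2].max().round(4))
p,d=bot.capture("top"); cv2.imwrite("pics/t3.png",p[:,:,::-1]); np.save("top3.npy",d); P=cloud("top",d)
for n,x,y in [("mill",.55,-.26),("dredger",.455,-.18)]:
    q=near(P,x,y,.05,.07,.13); print(n,len(q),circ(q),q[:,2].max())
E
```

```text
time: 15.1
ee_pos: [0.5478, 0.1001, 0.2415]
tool_rot: [-1.57, 0.001, -1.502]
ft_force: [-0.4, -0.2, -0.7]
grip_width: 0.0854
time: 15.3
ee_pos: [0.5472, 0.0958, 0.2413]
tool_rot: [-1.571, -0.0, -1.503]
ft_force: [-0.0, 0.4, -0.2]
grip_width: 0.0855
crock 3412 circ (np.float64(0.5492), np.float64(0.0972), np.float64(0.0283)) mean [0.552  0.0975 0.0709] zmax 0.0793
dredger 1466 circ (np.float64(0.457), np.float64(-0.1777), np.float64(0.0283)) mean [ 0.4626 -0.1681  0.0967] zmax 0.1063
plat 8834 circ (np.float64(0.5093), np.float64(0.3388), np.float64(0.0912)) mean [0.5223 0.3144 0.0321] zmax 0.038
mill 350 (np.float64(0.5501), np.float64(-0.2617), np.float64(0.0237)) 0.1176315291660266
dredger 503 (np.float64(0.4549), np.float64(-0.1802), np.float64(0.0286)) 0.10943302382201447
```

View pics/w3.png

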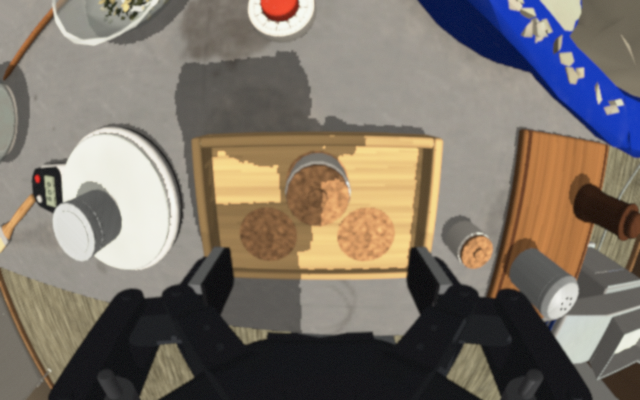

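Both tall ones stand on the board, at right in the wrist view around (610,215) and (550,285). The crock at (318,188) is free, between the jaws' closing directions. I'll grip the crock.

```bash
python3 -m crank '0 0 -0.03 0 0 0 1;0 0 -0.06 0 0 0 1;0 0 -0.09 0 0 0 1;0 0 -0.115 0 0 0 1;0 0 -0.13 0 0 0 1;0 0 -0.136 0 0 0 1;0 0 -0.139 0 0 0 1;0 0 -0.139 0 0 0 1'
python3 -m crank '0 0 0 0 0 0 -1;0 0 0 0 0 0 -1;0 0 0 0 0 0 -1;0 0 0 0 0 0 -1;0 0 0 0 0 0 -1;0 0 0 0 0 0 -1;0 0 0 0 0 0 -1' 40
python3 -m crank '0 0 0 0 0 0 -1;0 0 0.01 0 0 0 -1;0 0 0.03 0 0 0 -1;0 0 0.05 0 0 0 -1;0 0 0.07 0 0 0 -1;0 0 0.09 0 0 0 -1;0 0 0.11 0 0 0 -1;0 0 0.13 0 0 0 -1;0 0 0.13 0 0 0 -1'
```

```text
time: 16.2
ee_pos: [0.5478, 0.0965, 0.1028]
tool_rot: [-1.569, -0.0, -1.503]
ft_force: [-0.4, -0.6, 0.5]
grip_width: 0.0854
time: 16.9
ee_pos: [0.548, 0.0967, 0.1033]
tool_rot: [-1.568, 0.0, -1.503]
ft_force: [-0.3, 0.3, 5.8]
grip_width: 0.0546
time: 17.8
ee_pos: [0.5482, 0.0967, 0.2353]
tool_rot: [-1.565, 0.0, -1.503]
ft_force: [0.8, 0.3, -2.1]
grip_width: 0.0547
```

```bash
python3 -m crank '-0.01 -0.02 0 0 0 0 -1;-0.03 -0.06 0 0 0 0 -1;-0.045 -0.1 0 0 0 0 -1;-0.06 -0.14 0 0 0 0 -1;-0.08 -0.18 0 0 0 0 -1;-0.1 -0.22 0 0 0 0 -1;-0.12 -0.27 0 0 0 0 -1;-0.135 -0.31 0 0 0 0 -1;-0.1525 -0.35 0 0 0 0 -1;-0.1525 -0.367 0 0 0 0 -1'
python3 -m crank '0 0 0 0 0 0 -1;0 0 -0.03 0 0 0 -1;0 0 -0.06 0 0 0 -1;0 0 -0.09 0 0 0 -1;0 0 -0.11 0 0 0 -1;0 0 -0.12 0 0 0 -1;0 0 -0.124 0 0 0 -1;0 0 -0.126 0 0 0 -1;0 0 -0.127 0 0 0 -1;0 0 -0.127 0 0 0 -1'
python3 -m crank '0 0 0 0 0 0 0;0 0 0 0 0 0 1;0 0 0 0 0 0 1;0 0 0 0 0 0 1;0 0 0 0 0 0 1;0 0 0 0 0 0 1;0 0 0.01 0 0 0 1;0 0 0.05 0 0 0 1;0 0 0.1 0 0 0 1;0 0 0.14 0 0 0 1'
python3 - <<'E'
from h import *
from scipy.optimize import least_squares
p,d=bot.capture("top"); cv2.imwrite("pics/t4.png",p[:,:,::-1]); np.save("top4.npy",d); P=cloud("top",d)
for n,x,y,z0 in [("mill",.55,-.26,.07),("dredger",.455,-.18,.07),("tin",.497,.344,.075)]:
    q=near(P,x,y,.05,z0,.13); print(n,len(q),circ(q),q[:,2].max())
# platter: bright near-white disc in the colour picture
m=bot.camera_model("top"); g=p.min(2); 
r=bot.outline_of("top","platter"); print(len(r))
k=(g>np.percentile(g[180:240,170:240],50)-35).astype(np.uint8); n,l,st,ce=cv2.connectedComponentsWithStats(k)
i=l[215,215]; print(st[i],ce[i]); 
h=cv2.convexHull(np.argwhere(l==i)[:,::-1].astype(np.int32))[:,0]
w3=np.array([ray("top",q,.032) for q in h]); f=least_squares(lambda p:np.hypot(w3[:,0]-p[0],w3[:,1]-p[1])-p[2],[.515,.325,.079],loss="soft_l1",f_scale=.002); print(f.x,f.cost)
a=p[150:270,140:270].copy(); a[l[150:270,140:270]==i]//=2; cv2.imwrite("pics/pl.png",cv2.resize(np.hstack([p[150:270,140:270],a])[:,:,::-1],(780,360)))
E
```

```text
time: 18.8
ee_pos: [0.3927, -0.2729, 0.2308]
tool_rot: [-1.573, 0.0, -1.507]
ft_force: [0.1, 1.1, -1.9]
grip_width: 0.0546
time: 19.8
ee_pos: [0.3955, -0.2705, 0.1063]
tool_rot: [-1.569, -0.001, -1.503]
ft_force: [-0.9, 3.9, 4.2]
grip_width: 0.0548
time: 20.8
ee_pos: [0.3949, -0.2705, 0.2484]
tool_rot: [-1.569, -0.002, -1.503]
ft_force: [1.3, -0.1, -0.2]
grip_width: 0.0855
mill 351 (np.float64(0.5497), np.float64(-0.2625), np.float64(0.0242)) 0.11872258097663324
dredger 505 (np.float64(0.4548), np.float64(-0.1805), np.float64(0.0286)) 0.10862649095965715
tin 638 (np.float64(0.496), np.float64(0.345), np.float64(0.0332)) 0.09311661304369279
1
[ 162  172   76   71 3777] [201.61715647 207.06592534]
[0.50892372 0.33043247 0.08670793] 4.4514715792047834e-05
```

View pics/pl.png

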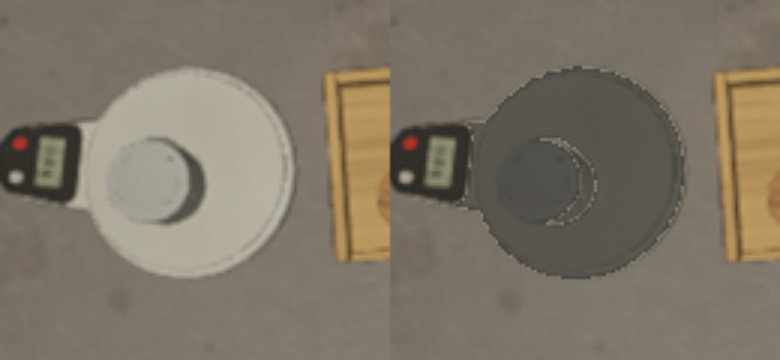

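The platter shows a faint inner rim line with a wider ring below it at the right and bottom, around (288,170) in the left half. I'll check the radius against height.

```bash
python3 - <<'E'
from h import *
from scipy.optimize import least_squares
Ps=[cloud("top",np.load(f"top{i}.npy")) for i in (0,3,4)]; P=np.vstack(Ps)
q=P[(np.hypot(P[:,0]-.51,P[:,1]-.33)<.1)&(P[:,1]<.37)]; r=np.hypot(q[:,0]-.509,q[:,1]-.3307)
for a in np.arange(.06,.096,.003):
    s=q[(r>=a)&(r<a+.003)]; print(round(a,3),len(s),np.percentile(s[:,2],[10,50,90]).round(4))
for z0 in (.018,.024,.028,.030):
    s=q[(q[:,2]>z0)&(q[:,2]<.04)]; h=cv2.convexHull(s[:,:2].astype(np.float32))[:,0]; h=h[h[:,1]<.36]
    f=least_squares(lambda p:np.hypot(h[:,0]-p[0],h[:,1]-p[1])-p[2],[.51,.33,.08],loss="soft_l1",f_scale=.002); print(z0,f.x.round(4))
E
```

```text
0.06 413 [0.0301 0.032  0.0343]
0.063 404 [0.0297 0.032  0.0344]
0.066 433 [0.0297 0.0322 0.0344]
0.069 469 [0.0299 0.032  0.0343]
0.072 468 [0.03   0.0322 0.0345]
0.075 475 [0.03   0.032  0.0343]
0.078 589 [0.0227 0.0313 0.034 ]
0.081 451 [0.021  0.0235 0.0265]
0.084 761 [-0.0013  0.0207  0.0238]
0.087 426 [-0.0026  0.      0.0197]
0.09 478 [-0.0029 -0.0005  0.002 ]
0.093 508 [-0.0029 -0.0007  0.0015]
0.096 554 [-0.0031 -0.0007  0.0018]
0.018 [0.5092 0.3303 0.0871]
0.024 [0.5092 0.3309 0.0857]
0.028 [0.509  0.3312 0.0811]
0.03 [0.509  0.3311 0.0809]
```

```bash
python3 -m crank '0 0.03 0 0 0 0 1;0.01 0.07 0 0 0 0 1;0.015 0.11 0 0 0 0 1;0.02 0.15 0 0 0 0 1;0.03 0.2 0 0 0 0 1;0.035 0.24 0 0 0 0 1;0.04 0.28 0 0 0 0 1;0.05 0.32 0 0 0 0 1;0.055 0.36 0 0 0 0 1;0.06 0.4 0 0 0 0 1'
python3 -m crank '0.005 0.04 0 0 0 0 1;0.01 0.08 0 0 0 0 1;0.02 0.12 0 0 0 0 1;0.03 0.16 0 0 0 0 1;0.035 0.19 0 0 0 0 1;0.0422 0.2147 0 0 0 0 1;0.0422 0.2147 0 0 0 0 1;0.0422 0.2147 0 0 0 0 1'
python3 - <<'E'
from h import *
print(bot.read_state()["joint_positions"].round(3))
p,P=wcloud()
for n,x,y,r,z0,z1 in [("tin",.497,.345,.05,.07,.1)]:
    q=near(P,x,y,r,z0,z1); print(n,len(q),"circ",circ(q),"zmax",q[:,2].max().round(4))
p,d=bot.capture("scene"); P=cloud("scene",d)
q=near(P,.395,-.27,.045,.05,.12); print("crock scene",circ(q),q[:,2].max(),len(q))
p,d=bot.capture("top"); P=cloud("top",d)
q=near(P,.395,-.27,.045,.06,.12); print("crock top",circ(q),q[:,2].max(),len(q))
E
```

```text
time: 21.9
ee_pos: [0.4547, 0.1313, 0.245]
tool_rot: [-1.571, -0.0, -1.503]
ft_force: [0.4, 1.0, -1.3]
grip_width: 0.0855
time: 22.7
ee_pos: [0.4968, 0.3443, 0.2444]
tool_rot: [-1.572, -0.001, -1.502]
ft_force: [0.3, 0.6, -0.2]
grip_width: 0.0857
[ 0.545  0.3    1.24  -0.     1.602  2.047]
tin 5310 circ (np.float64(0.4985), np.float64(0.3457), np.float64(0.0328)) zmax 0.0899
crock scene (np.float64(0.3941), np.float64(-0.2731), np.float64(0.0282)) 0.08093046265236348 585
crock top (np.float64(0.3962), np.float64(-0.2707), np.float64(0.0277)) 0.08548130947708821 446
```

```bash
python3 -m crank '0.001 0 -0.03 0 0 0 1;0.001 0 -0.06 0 0 0 1;0.001 0 -0.09 0 0 0 1;0.001 0 -0.115 0 0 0 1;0.001 0 -0.125 0 0 0 1;0.001 0 -0.131 0 0 0 1;0.001 0 -0.133 0 0 0 1;0.001 0 -0.133 0 0 0 1'
python3 -m crank '0 0 0 0 0 0 -1;0 0 0 0 0 0 -1;0 0 0 0 0 0 -1;0 0 0 0 0 0 -1;0 0 0 0 0 0 -1;0 0 0 0 0 0 -1' 40
python3 -m crank '0 0 0 0 0 0 -1;0 0 0.01 0 0 0 -1;0 0 0.03 0 0 0 -1;0 0 0.05 0 0 0 -1;0 0 0.07 0 0 0 -1;0 0 0.09 0 0 0 -1;0 0 0.09 0 0 0 -1'
python3 - <<'E'
from h import *
p,d=bot.capture("scene"); cv2.imwrite("pics/s5.png",cv2.resize(p[100:350,190:510,::-1],(768,600)))
E
```

```text
time: 23.65
ee_pos: [0.4986, 0.3444, 0.1132]
tool_rot: [-1.569, 0.001, -1.503]
ft_force: [0.5, 0.1, 0.8]
grip_width: 0.0853
time: 24.25
ee_pos: [0.4985, 0.3447, 0.1137]
tool_rot: [-1.569, 0.001, -1.503]
ft_force: [-1.0, -1.1, 6.2]
grip_width: 0.0639
time: 24.95
ee_pos: [0.499, 0.3448, 0.2058]
tool_rot: [-1.565, 0.003, -1.503]
ft_force: [0.3, 0.0, -0.7]
grip_width: 0.0636
```

View pics/s5.png

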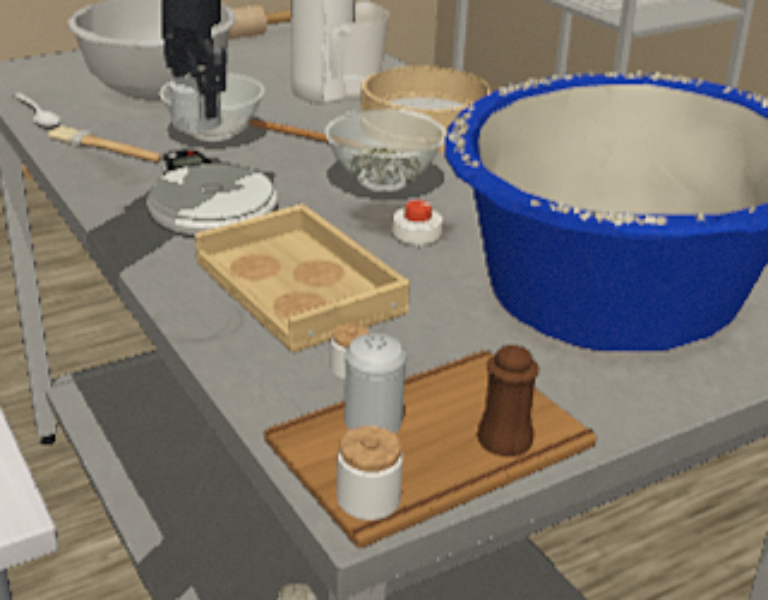

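The tin is in the gripper. Crock (370,475), dredger (375,385) and mill (508,400) all stand upright on the board, and all three cork discs are free.

```bash
python3 -m crank '0 -0.02 0 0 0 0 -1;0.01 -0.05 0 0 0 0 -1;0.02 -0.09 0 0 0 0 -1;0.03 -0.13 0 0 0 0 -1;0.035 -0.17 0 0 0 0 -1;0.04 -0.21 0 0 0 0 -1;0.0488 -0.235 0 0 0 0 -1;0.0488 -0.247 0 0 0 0 -1;0.0488 -0.247 0 0 0 0 -1'
python3 - <<'E'
from h import *
p,d=bot.capture("top"); P=cloud("top",d)
hsv=cv2.cvtColor(p,cv2.COLOR_RGB2HSV)
b=P[(abs(P[:,0]-.52)<.13)&(abs(P[:,1]-.1)<.15)&(P[:,2]>.036)&(P[:,2]<.05)&(P[:,1]<.22)]
print(cv2.minAreaRect(b[:,:2].astype(np.float32)))
p,P=wcloud(); cv2.imwrite("pics/w6.png",p[:,:,::-1])
q=near(P,.547,.097,.06,.12,.2); print("tin held",circ(q),q[:,2].max(),len(q)); print(bot.read_state()["ee_pos"])
E
python3 -m crank '0 0 -0.02 0 0 0 -1;0 0 -0.05 0 0 0 -1;0 0 -0.08 0 0 0 -1;0 0 -0.095 0 0 0 -1;0 0 -0.103 0 0 0 -1;0 0 -0.107 0 0 0 -1;0 0 -0.109 0 0 0 -1;0 0 -0.11 0 0 0 -1;0 0 -0.11 0 0 0 -1'
```

```text
time: 25.9
ee_pos: [0.5465, 0.0962, 0.2007]
tool_rot: [-1.573, -0.0, -1.505]
ft_force: [-1.3, 0.7, -2.6]
grip_width: 0.0635
((0.5175310969352722, 0.09557066112756729), (0.15496790409088135, 0.2324395775794983), 3.886179208755493)
tin held (np.float64(0.547), np.float64(0.097), np.float64(0.06)) 0.19999547610837498 28929
[0.54640188 0.09805324 0.201191  ]
time: 26.9
ee_pos: [0.5475, 0.0974, 0.0932]
tool_rot: [-1.569, 0.0, -1.503]
ft_force: [0.2, 0.5, 1.9]
grip_width: 0.0636
```

```bash
python3 -m crank '0 0 0 0 0 0 0;0 0 0 0 0 0 1;0 0 0 0 0 0 1;0 0 0 0 0 0 1;0 0 0 0 0 0 1;0 0 0 0 0 0 1;0 0 0.01 0 0 0 1;0 0 0.05 0 0 0 1;0 0 0.1 0 0 0 1;0 0 0.15 0 0 0 1'
python3 - <<'E'
from h import *
p,P=wcloud(); cv2.imwrite("pics/w7.png",p[:,:,::-1])
q=near(P,.547,.097,.06,.055,.09); print("tin",circ(q),np.percentile(q[:,2],[5,50,95]),len(q))
E
python3 -m crank '-0.01 -0.03 0 0 0 0 1;-0.03 -0.07 0 0 0 0 1;-0.045 -0.11 0 0 0 0 1;-0.06 -0.15 0 0 0 0 1;-0.08 -0.2 0 0 0 0 1;-0.1 -0.24 0 0 0 0 1;-0.12 -0.28 0 0 0 0 1;-0.135 -0.32 0 0 0 0 1;-0.152 -0.355 0 0 0 0 1;-0.152 -0.3677 0 0 0 0 1'
python3 -m crank '0 0 0 0 0 0 1;0 0 -0.03 0 0 0 1;0 0 -0.06 0 0 0 1;0 0 -0.09 0 0 0 1;0 0 -0.115 0 0 0 1;0 0 -0.13 0 0 0 1;0 0 -0.135 0 0 0 1;0 0 -0.137 0 0 0 1;0 0 -0.137 0 0 0 1'
python3 -m crank '0 0 0 0 0 0 -1;0 0 0 0 0 0 -1;0 0 0 0 0 0 -1;0 0 0 0 0 0 -1;0 0 0 0 0 0 -1;0 0 0 0 0 0 -1;0 0 0 0 0 0 -1' 40
python3 -m crank '0 0 0 0 0 0 -1;0 0 0.01 0 0 0 -1;0 0 0.03 0 0 0 -1;0 0 0.05 0 0 0 -1;0 0 0.07 0 0 0 -1;0 0 0.09 0 0 0 -1;0 0 0.11 0 0 0 -1;0 0 0.13 0 0 0 -1;0 0 0.13 0 0 0 -1'
```

```text
time: 27.9
ee_pos: [0.5464, 0.0972, 0.2442]
tool_rot: [-1.571, -0.0, -1.503]
ft_force: [1.1, -0.1, -0.3]
grip_width: 0.0856
tin (np.float64(0.5475), np.float64(0.0971), np.float64(0.0328)) [0.06545351 0.066996   0.06819787] 4556
time: 28.95
ee_pos: [0.3932, -0.273, 0.2426]
tool_rot: [-1.571, -0.001, -1.507]
ft_force: [0.5, 0.8, -0.4]
grip_width: 0.0852
time: 29.85
ee_pos: [0.3955, -0.2702, 0.1057]
tool_rot: [-1.57, -0.001, -1.502]
ft_force: [-0.3, 0.1, 0.5]
grip_width: 0.0854
time: 30.55
ee_pos: [0.3953, -0.2708, 0.1061]
tool_rot: [-1.569, -0.001, -1.503]
ft_force: [-1.0, 1.3, 6.7]
grip_width: 0.0545
time: 31.45
ee_pos: [0.3955, -0.271, 0.2381]
tool_rot: [-1.567, -0.004, -1.503]
ft_force: [0.5, -0.2, -1.6]
grip_width: 0.0546
```

View pics/w7.png

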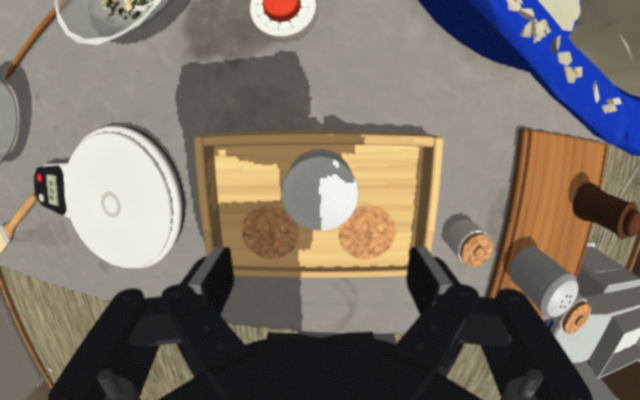

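```bash
python3 - <<'E'
from h import *
m=bot.camera_model("wrist"); T=np.array(m["extrinsics"]); s=bot.read_state()["ee_pos"]
o=T[:3,3]+np.array([.547,.0975,.2435])-s
for u,v in [(111,204),(320,190),(270,231),(366,231)]:
    x,y=(u-m["cx"])/m["fx"],(v-m["cy"])/m["fy"]; r=np.hypot(x,y); d=T[:3,:3]@np.array([x/r*np.sin(r),y/r*np.sin(r),np.cos(r)])
    print(u,v,[np.round(o+d*(z-o[2])/d[2],4)[:2].tolist() for z in (.012,.032,.067)])
E
python3 -m crank '0 0.02 0 0 0 0 -1;0.01 0.06 0 0 0 0 -1;0.015 0.1 0 0 0 0 -1;0.02 0.14 0 0 0 0 -1;0.03 0.18 0 0 0 0 -1;0.035 0.22 0 0 0 0 -1;0.04 0.26 0 0 0 0 -1;0.05 0.3 0 0 0 0 -1;0.055 0.34 0 0 0 0 -1;0.06 0.38 0 0 0 0 -1'
python3 -m crank '0.005 0.04 0 0 0 0 -1;0.01 0.08 0 0 0 0 -1;0.02 0.12 0 0 0 0 -1;0.03 0.15 0 0 0 0 -1;0.04 0.18 0 0 0 0 -1;0.05 0.2 0 0 0 0 -1;0.054 0.215 0 0 0 0 -1;0.054 0.221 0 0 0 0 -1;0.054 0.221 0 0 0 0 -1'
```

```text
111 204 [[0.5059, 0.3458], [0.5133, 0.3296], [0.5263, 0.3013]]
320 190 [[0.5386, 0.0953], [0.5439, 0.0957], [0.5531, 0.0965]]
270 231 [[0.4904, 0.1451], [0.4988, 0.1423], [0.5137, 0.1372]]
366 231 [[0.4971, 0.0436], [0.5051, 0.0475], [0.5191, 0.0543]]
time: 32.45
ee_pos: [0.4544, 0.1112, 0.2338]
tool_rot: [-1.572, -0.0, -1.503]
ft_force: [0.7, -0.5, -1.8]
grip_width: 0.055
time: 33.35
ee_pos: [0.5084, 0.3308, 0.2337]
tool_rot: [-1.573, -0.001, -1.502]
ft_force: [-0.4, -0.5, -1.7]
grip_width: 0.0549
```

```bash
python3 -m crank '0 0 -0.02 0 0 0 -1;0 0 -0.05 0 0 0 -1;0 0 -0.08 0 0 0 -1;0 0 -0.098 0 0 0 -1;0 0 -0.106 0 0 0 -1;0 0 -0.11 0 0 0 -1;0 0 -0.112 0 0 0 -1;0 0 -0.113 0 0 0 -1;0 0 -0.113 0 0 0 -1'
python3 -m crank '0 0 0 0 0 0 0;0 0 0 0 0 0 1;0 0 0 0 0 0 1;0 0 0 0 0 0 1;0 0 0 0 0 0 1;0 0 0 0 0 0 1;0 0 0.01 0 0 0 1;0 0 0.05 0 0 0 1;0 0 0.09 0 0 0 1;0 0 0.12 0 0 0 1'
python3 - <<'E'
from h import *
p,P=wcloud(); cv2.imwrite("pics/w8.png",p[:,:,::-1])
q=near(P,.509,.331,.05,.075,.12); print("crock w",circ(q),q[:,2].max(),len(q))
q=P[(np.hypot(P[:,0]-.51,P[:,1]-.33)<.1)&(P[:,2]>.03)&(P[:,2]<.036)&(P[:,1]<.375)]; print("platter x range at y~.33",[q[abs(q[:,1]-.33)<.006][:,0].min(),q[abs(q[:,1]-.33)<.006][:,0].max()],q[:,1].min())
p,d=bot.capture("top"); P=cloud("top",d)
for n,x,y,z0 in [("crock",.509,.331,.075),("tin",.547,.0975,.055),("mill",.55,-.26,.07),("dredger",.455,-.18,.07)]:
    q=near(P,x,y,.05,z0,.13); print(n,len(q),circ(q),q[:,2].max())
E
```

```text
time: 34.25
ee_pos: [0.5093, 0.3306, 0.1237]
tool_rot: [-1.569, 0.0, -1.503]
ft_force: [-3.0, -2.5, 5.5]
grip_width: 0.0546
time: 35.25
ee_pos: [0.5091, 0.3307, 0.2458]
tool_rot: [-1.568, 0.001, -1.503]
ft_force: [0.2, 0.5, -0.1]
grip_width: 0.0854
crock w (np.float64(0.5113), np.float64(0.3304), np.float64(0.0279)) 0.09999280805617053 3838
platter x range at y~.33 [np.float64(0.43025953062051836), np.float64(0.5921025540086056)] 0.25116910597397735
crock 208 (np.float64(0.5061), np.float64(0.3239), np.float64(0.0237)) 0.10028309874469021
tin 571 (np.float64(0.5459), np.float64(0.0958), np.float64(0.0325)) 0.07259408551226076
mill 350 (np.float64(0.5503), np.float64(-0.2621), np.float64(0.0238)) 0.11825076190215145
dredger 496 (np.float64(0.4549), np.float64(-0.1803), np.float64(0.0286)) 0.10807846322589731
```

View pics/w8.png

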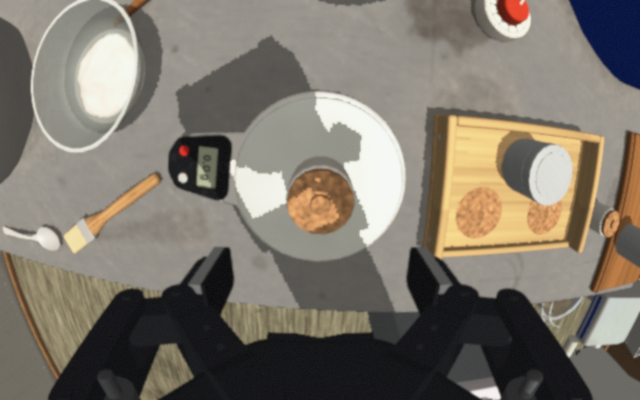

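Crock sits in the platter's middle (wrist: crock 0.511,0.330; platter about 0.511 in x), tin on the rear disc. Now the mill goes back by the exact reverse of its moves.

```bash
python3 -m crank '0 -0.03 0.019 0 0 0.1 1;0 -0.07 0.019 0 0 0.2 1;0 -0.11 0.019 0 0 0.33 1;0 -0.15 0.019 0 0 0.46 1;0 -0.19 0.019 0 0 0.6 1;0 -0.23 0.019 0 0 0.74 1;0 -0.27 0.019 0 0 0.88 1;0 -0.31 0.019 0 0 1.02 1;0 -0.35 0.019 0 0 1.16 1;0 -0.39 0.019 0 0 1.33 1'
python3 -m crank '0 -0.04 0 0 0 0 1;0 -0.08 0 0 0 0 1;0.01 -0.12 0 0 0 0 1;0.025 -0.16 0 0 0 0 1;0.04 -0.19 0 0 0 0 1;0.041 -0.201 0 0 0 0 1;0.041 -0.201 0 0 0 0 1;0.041 -0.201 0 0 0 0 1'
python3 -m crank '0 0 -0.03 0 0 0 1;0 0 -0.06 0 0 0 1;0 0 -0.09 0 0 0 1;0 0 -0.11 0 0 0 1;0 0 -0.12 0 0 0 1;0 0 -0.127 0 0 0 1;0 0 -0.13 0 0 0 1;0 0 -0.13 0 0 0 1'
python3 -m crank '0 0 0 0 0 0 -1;0 0 0 0 0 0 -1;0 0 0 0 0 0 -1;0 0 0 0 0 0 -1;0 0 0 0 0 0 -1;0 0 0 0 0 0 -1;0 0 0 0 0 0 -1;0 0 0 0 0 0 -1' 40
python3 -m crank '0 0 0 0 0 0 -1;0 0 0.01 0 0 0 -1;0 0 0.03 0 0 0 -1;0 0 0.05 0 0 0 -1;0 0 0.07 0 0 0 -1;0 0 0.09 0 0 0 -1;0 0 0.11 0 0 0 -1;0 0 0.127 0 0 0 -1;0 0 0.127 0 0 0 -1'
```

```text
time: 36.35
ee_pos: [0.5085, -0.0597, 0.2609]
tool_rot: [-1.571, -0.0, -0.192]
ft_force: [0.5, 0.4, -0.8]
grip_width: 0.0853
time: 37.15
ee_pos: [0.5497, -0.2582, 0.2608]
tool_rot: [-1.57, 0.0, -0.198]
ft_force: [0.3, 0.1, -1.0]
grip_width: 0.0852
time: 37.95
ee_pos: [0.5502, -0.2589, 0.1317]
tool_rot: [-1.571, -0.001, -0.198]
ft_force: [-0.3, -0.9, 0.4]
grip_width: 0.0853
time: 38.75
ee_pos: [0.5502, -0.2593, 0.1319]
tool_rot: [-1.571, -0.002, -0.198]
ft_force: [-0.6, 0.4, 5.5]
grip_width: 0.0444
time: 39.65
ee_pos: [0.5504, -0.2593, 0.2608]
tool_rot: [-1.572, -0.004, -0.198]
ft_force: [-0.1, -0.4, -1.4]
grip_width: 0.0438
```

```bash
python3 -m crank '-0.01 0.02 0 0 0 0.05 -1;-0.03 0.06 0 0 0 0.1 -1;-0.05 0.1 0 0 0 0.2 -1;-0.068 0.15 0 0 0 0.3 -1;-0.068 0.19 0 0 0 0.4 -1;-0.068 0.23 0 0 0 0.5 -1;-0.068 0.28 0 0 0 0.6 -1;-0.068 0.32 0 0 0 0.7 -1;-0.068 0.36 0 0 0 0.725 -1;-0.068 0.385 0 0 0 0.725 -1'
python3 -m crank '0 0.015 0 0 0 0 -1;0 0.0223 0 0 0 0 -1;0 0.0223 0 0 0 0 -1;0 0.0223 0 0 0 0 -1'
python3 - <<'E'
from h import *
print(bot.read_state()["ee_pos"])
p,d=bot.capture("top"); P=cloud("top",d); q=near(P,.484,.146,.05,.19,.26); print(circ(q) if len(q)>3 else 0)
p,d=bot.capture("scene"); cv2.imwrite("pics/s9.png",cv2.resize(p[100:350,190:510,::-1],(768,600)))
E
```

```text
time: 40.65
ee_pos: [0.481, 0.1284, 0.2566]
tool_rot: [-1.57, 0.002, 0.53]
ft_force: [0.6, -0.6, -2.5]
grip_width: 0.0439
time: 41.05
ee_pos: [0.482, 0.1473, 0.2577]
tool_rot: [-1.571, 0.001, 0.526]
ft_force: [-0.1, 1.1, -2.0]
grip_width: 0.0443
[0.48199782 0.1472993  0.25765498]
(np.float64(0.4481), np.float64(0.1265), np.float64(0.013))
```

View pics/s9.png

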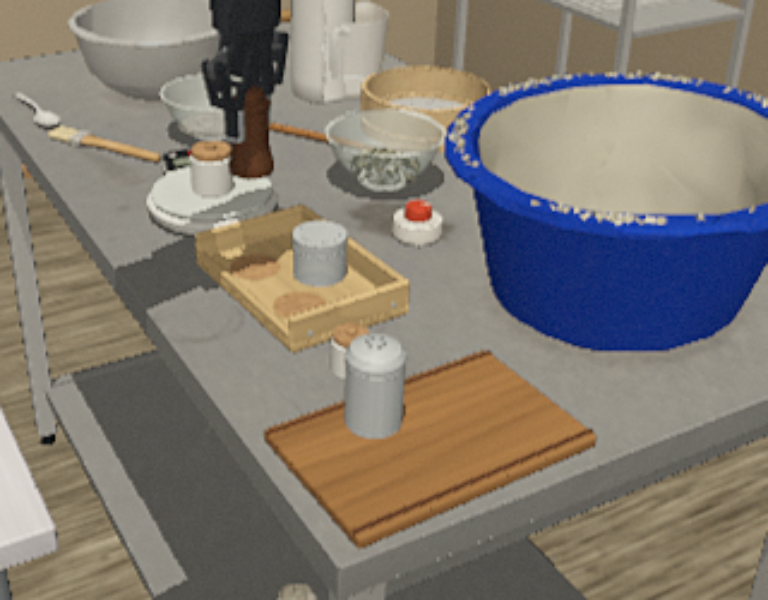

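The mill hangs upright above the left front disc (252,150). Now I'll lower and release it.

```bash
python3 -m crank '0 0 -0.02 0 0 0 -1;0 0 -0.05 0 0 0 -1;0 0 -0.08 0 0 0 -1;0 0 -0.1 0 0 0 -1;0 0 -0.115 0 0 0 -1;0 0 -0.123 0 0 0 -1;0 0 -0.127 0 0 0 -1;0 0 -0.13 0 0 0 -1;0 0 -0.13 0 0 0 -1'
python3 -m crank '0 0 0 0 0 0 0;0 0 0 0 0 0 1;0 0 0 0 0 0 1;0 0 0 0 0 0 1;0 0 0 0 0 0 1;0 0 0 0 0 0 1;0 0 0.01 0 0 0 1;0 0 0.05 0 0 0 1;0 0 0.09 0 0 0 1;0 0 0.13 0 0 0 1'
python3 -m crank '0 -0.02 0 0 0 -0.1 1;0 -0.06 0 0 0 -0.2 1;0 -0.1 0 0 0 -0.3 1;-0.01 -0.14 0 0 0 -0.4 1;-0.02 -0.18 0 0 0 -0.5 1;-0.02 -0.22 0 0 0 -0.6 1;-0.0273 -0.26 0 0 0 -0.7 1;-0.0273 -0.3 0 0 0 -0.8 1;-0.0273 -0.325 0 0 0 -0.9 1;-0.0273 -0.328 0 0 0 -0.98 1'
python3 -m crank '0 0 0 0 0 0 1;0 0 0 0 0 0 1'
python3 - <<'E'
from h import *
print(bot.read_state()["ee_pos"],bot.read_state()["tool_rot"])
for f in ("old","new"):
    d=np.load("top0.npy") if f=="old" else bot.capture("top")[1]
    P=cloud("top",d); q=near(P,.484,.146,.04,.08,.115); print(f,circ(q),q.mean(0).round(4),q[:,2].max())
E
```

```text
time: 42.05
ee_pos: [0.4825, 0.1482, 0.129]
tool_rot: [-1.571, -0.002, 0.527]
ft_force: [-0.6, -0.2, 0.3]
grip_width: 0.044
time: 43.05
ee_pos: [0.4816, 0.1482, 0.2603]
tool_rot: [-1.571, -0.001, 0.527]
ft_force: [0.0, 0.7, -0.1]
grip_width: 0.0853
time: 44.05
ee_pos: [0.4542, -0.1824, 0.2587]
tool_rot: [-1.571, -0.001, -0.461]
ft_force: [0.7, 0.9, -0.4]
grip_width: 0.0854
time: 44.25
ee_pos: [0.4546, -0.1795, 0.2584]
tool_rot: [-1.571, -0.001, -0.451]
ft_force: [-0.4, -0.5, -0.5]
grip_width: 0.0857
[ 0.45460734 -0.1795274   0.25840403] [-1.57066192e+00 -5.45521793e-04 -4.50777313e-01]
old (np.float64(0.4838), np.float64(0.145), np.float64(0.0235)) [0.4827 0.144  0.1038] 0.11475525580148005
new (np.float64(0.4826), np.float64(0.1458), np.float64(0.0233)) [0.4821 0.1449 0.1038] 0.11434937624916142
```

Mill is back within about 1 mm of its original top-camera measurement. Now the dredger.

```bash
python3 -m crank '0 0 -0.03 0 0 0 1;0 0 -0.06 0 0 0 1;0 0 -0.09 0 0 0 1;0 0 -0.115 0 0 0 1;0 0 -0.128 0 0 0 1;0 0 -0.134 0 0 0 1;0 0 -0.137 0 0 0 1;0 0 -0.137 0 0 0 1'
python3 -m crank '0 0 0 0 0 0 -1;0 0 0 0 0 0 -1;0 0 0 0 0 0 -1;0 0 0 0 0 0 -1;0 0 0 0 0 0 -1;0 0 0 0 0 0 -1;0 0 0 0 0 0 -1' 40
python3 -m crank '0 0 0 0 0 0 -1;0 0 0.01 0 0 0 -1;0 0 0.03 0 0 0 -1;0 0 0.05 0 0 0 -1;0 0 0.07 0 0 0 -1;0 0 0.09 0 0 0 -1;0 0 0.11 0 0 0 -1;0 0 0.12 0 0 0 -1;0 0 0.12 0 0 0 -1'
python3 -m crank '0 0.02 0 0 0 0 -1;0.01 0.05 0 0 0 0 -1;0.015 0.09 0 0 0 0 -1;0.02 0.13 0 0 0 0 -1;0.03 0.17 0 0 0 0 -1;0.0375 0.205 0 0 0 0 -1;0.0375 0.2245 0 0 0 0 -1;0.0375 0.2245 0 0 0 0 -1;0.0375 0.2245 0 0 0 0 -1'
python3 -c "
from cell import bot; s=bot.read_state(); print(s['ee_pos'],s['tool_rot'])"
```

```text
time: 45.1
ee_pos: [0.4551, -0.1798, 0.1218]
tool_rot: [-1.571, -0.001, -0.453]
ft_force: [0.3, 0.3, -0.4]
grip_width: 0.0853
time: 45.8
ee_pos: [0.4552, -0.1801, 0.122]
tool_rot: [-1.571, -0.002, -0.453]
ft_force: [0.6, -0.1, 6.3]
grip_width: 0.0551
time: 46.7
ee_pos: [0.4548, -0.1799, 0.2421]
tool_rot: [-1.571, -0.002, -0.453]
ft_force: [0.6, 0.2, -1.9]
grip_width: 0.0556
time: 47.6
ee_pos: [0.4917, 0.0446, 0.2397]
tool_rot: [-1.572, 0.002, -0.452]
ft_force: [1.2, -0.6, -2.5]
grip_width: 0.0553
[0.49168237 0.04463151 0.23968448] [-1.5722222   0.0016786  -0.45232776]
```

```bash
python3 -m crank '0 0 -0.02 0 0 0 -1;0 0 -0.05 0 0 0 -1;0 0 -0.08 0 0 0 -1;0 0 -0.1 0 0 0 -1;0 0 -0.112 0 0 0 -1;0 0 -0.118 0 0 0 -1;0 0 -0.121 0 0 0 -1;0 0 -0.123 0 0 0 -1;0 0 -0.123 0 0 0 -1'
python3 -m crank '0 0 0 0 0 0 0;0 0 0 0 0 0 1;0 0 0 0 0 0 1;0 0 0 0 0 0 1;0 0 0 0 0 0 1;0 0 0 0 0 0 1;0 0 0.01 0 0 0 1;0 0 0.05 0 0 0 1;0 0 0.09 0 0 0 1;0 0 0.14 0 0 0 1'
python3 - <<'E'
from h import *
p,P=wcloud()
for n,x,y,r,z0,z1 in [("mill",.484,.144,.04,.08,.12),("dredger",.492,.043,.045,.08,.115)]:
    q=near(P,x,y,r,z0,z1); print(n,circ(q),q[:,2].max())
E
python3 -m crank '-0.02 -0.03 0 0 0 0 1;-0.04 -0.07 0 0 0 0 1;-0.06 -0.11 0 0 0 0 1;-0.08 -0.15 0 0 0 0 1;-0.09 -0.19 0 0 0 0 1;-0.09 -0.23 0 0 0 0 1;-0.09 -0.27 0 0 0 0 1;-0.09 -0.3 0 0 0 0 1;-0.09 -0.3 0 0 0 0 1;-0.09 -0.3 0 0 0 0 1'
python3 - <<'E'
from h import *
p,d1=bot.capture("top"); cv2.imwrite("pics/t10.png",cv2.resize(p[110:310,140:540,::-1],(800,400),interpolation=cv2.INTER_CUBIC))
for f,d in (("old",np.load("top0.npy")),("new",d1)):
    P=cloud("top",d); 
    for n,x,y,z0 in [("mill",.484,.146,.08),("dredger",.492,.043,.08),("rear",.547,.0975,.055),("scale",.509,.331,.077),("look",.489,-.071,.02)]:
        q=near(P,x,y,.045,z0,.12); print(f,n,len(q),circ(q),q[:,2].max().round(4))
p,d=bot.capture("scene"); cv2.imwrite("pics/s10.png",cv2.resize(p[100:350,190:510,::-1],(768,600)))
E
```

```text
time: 48.5
ee_pos: [0.4927, 0.0446, 0.1191]
tool_rot: [-1.57, -0.002, -0.453]
ft_force: [-0.7, 0.0, -0.5]
grip_width: 0.0555
time: 49.5
ee_pos: [0.4913, 0.0447, 0.259]
tool_rot: [-1.572, 0.002, -0.453]
ft_force: [0.7, -0.8, 0.5]
grip_width: 0.0857
mill (np.float64(0.4845), np.float64(0.1465), np.float64(0.0236)) 0.11445873012450039
dredger (np.float64(0.4937), np.float64(0.0451), np.float64(0.0289)) 0.1039895838474951
time: 50.55
ee_pos: [0.402, -0.2555, 0.2581]
tool_rot: [-1.57, -0.0, -0.454]
ft_force: [-0.1, -0.4, 0.0]
grip_width: 0.0852
old mill 319 (np.float64(0.4838), np.float64(0.145), np.float64(0.0235)) 0.1151
old dredger 461 (np.float64(0.4921), np.float64(0.0437), np.float64(0.0283)) 0.1063
old rear 411 (np.float64(0.5475), np.float64(0.0961), np.float64(0.0279)) 0.0819
old scale 589 (np.float64(0.4966), np.float64(0.3442), np.float64(0.0326)) 0.0928
old look 235 (np.float64(0.4894), np.float64(-0.076), np.float64(0.0208)) 0.0516
new mill 317 (np.float64(0.4826), np.float64(0.1457), np.float64(0.0232)) 0.116
new dredger 462 (np.float64(0.4923), np.float64(0.0443), np.float64(0.0284)) 0.1055
new rear 571 (np.float64(0.5457), np.float64(0.0957), np.float64(0.0324)) 0.0726
new scale 455 (np.float64(0.5089), np.float64(0.3286), np.float64(0.0277)) 0.1008
new look 234 (np.float64(0.4893), np.float64(-0.0762), np.float64(0.0208)) 0.0522
```

View pics/s10.png

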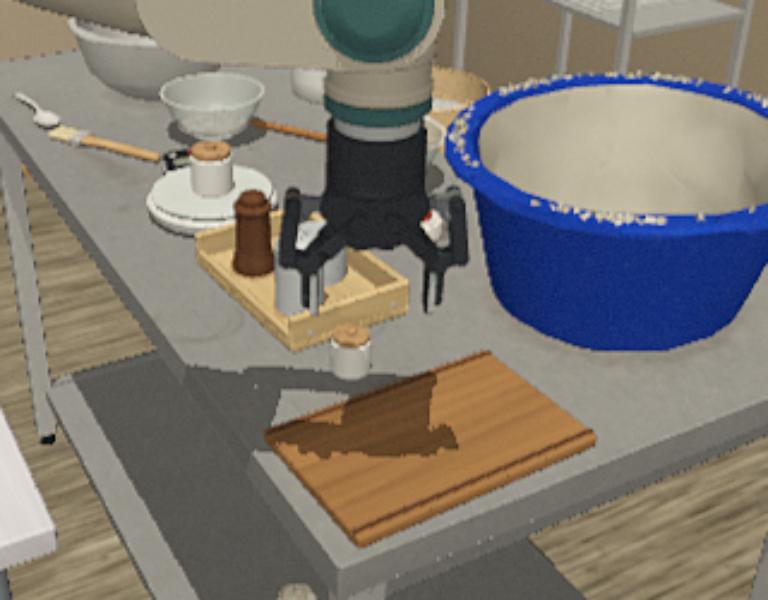

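View pics/t10.png

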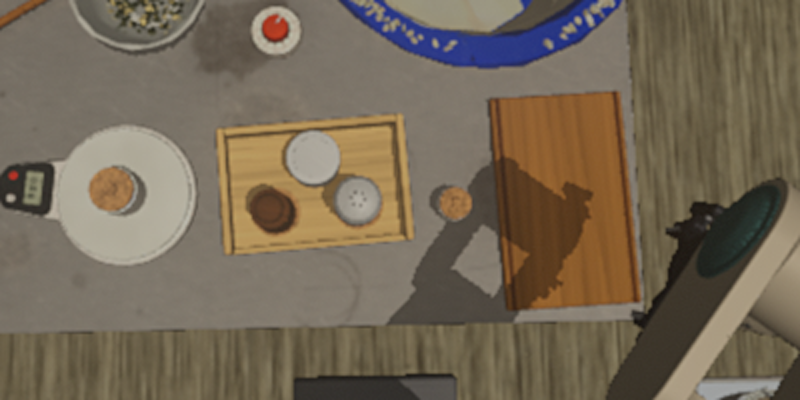

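Everything stands where it should. In the top view the mill is at (272,210), the dredger at (357,202), the tin on the rear disc at (313,157) and the crock on the platter at (113,190), where the shift to the left is parallax from its height. The board is empty and the look-alike hasn't moved.

```bash
python3 -c "
from cell import bot; print(bot.job_done())"
```

```text
the job is handed in; nothing more can be done
None
```

The job is done and handed in at about 51 s of the 131 s allowed. I stood the mill and then the dredger on the board and parked the crock there too. Then the tin went to the rear disc and the crock to the middle of the platter, and I put both tall ones back.

Last checks, all from the cameras:

| Item | Result |
|---|---|
| Mill | The top camera puts it 1.4 mm from its starting spot, the wrist camera 0.6 mm. |
| Dredger | Both cameras put it within 1 mm of its starting spot. |
| Tin | It sits about 1 mm (wrist) to 3 mm (top) from the disc's computed centre. |
| Crock | The wrist camera showed it within about 2 mm of the platter's centre along x and 1 mm along y; the top camera reads 2–3 mm off in y. |

- **Upright and clear:** All four stand upright in the last pictures, though in the scene view the gripper partly hides the dredger and tin. The gripper is clear of everything and the look-alike crock hasn't moved.
- **Disagreements:** The two cameras differ by 1–3 mm on every object, in line with the calibration. An early top-camera reading of the crock, with the arm partly in the way, was about 7 mm off in y, and I discarded it.

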